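Find the stamped crate and push it into the dispatch lane

ROBOT

A 7-joint arm with a two-finger parallel gripper is mounted at the origin on the work surface. World frame = base frame: x ahead of the robot, y to its left, z up, the work surface at z = 0. Lengths are in m, angles in rad, forces in N, time in s.
With the tool pointing down it reaches from about 0.4 to 0.85 m from the base axis. Payload 4.5 kg.
Tool frame: the origin (TCP) lies at the centre of the arm's flange, where the gripper is bolted on; the fingertips stand nose_length ahead of it and the grasp point (between the pads) lies 147 mm ahead of it (nose_length is the distance from the TCP to the fingertips, in m); z points along the fingers, y is the line along which they close (so a half turn about z gives the same grasp; the last joint's range is limited). The gripper opens to 88 mm and grips with 3 to 60 N. Pads are 18 mm wide; open, the fingers measure 123 mm over their backs; the gripper's body (75 mm by 187 mm) begins 45 mm behind the grasp point.
Start: joints at [1.245, 0.689, -0.195, 1.565, 0.157, 0.902, -0.215], TCP at [0.22, -0.585, 0.405] pointing down, gripper open.
Joint ranges: [-3.01, 3.01], [-0.46, 2.08], [-1.47, 1.51], [0.13, 2.56], [-1, 4.14], [0.04, 2.09], [-2.66, 2.66]. Speed limits (rad/s): [2.57, 2.57, 3.14, 3.14, 3.14, 3.14, 3.14].

INTERFACE

Orientations are given as a unit quaternion [x, y, z, w].
In Python, from plant import * gives the robot as it stands.
- The arm moves only by the tool play_rows, never from a script. Its argument "rows" is a list that holds one entry, the list of rows, each a list of 6 numbers: the shift along the tool's x, y, z normalised to -1 to 1, where 1 is 0.5 m, then the turn, a rotation vector about the tool's x, y, z normalised to -1 to 1, where 1 is 0.5 rad. A call has 1 to 20 rows; each row is the pose to reach, as a shift and turn from the pose commanded when the call began, along the tool's axes at that moment; what a row does not reach only later rows make up. A row lasts 1/12 s, in which the tool goes at most 41.7 mm and 7.16 degrees, less where a joint would pass 70% of its speed; a pose out of reach is approached as far as the arm can. A call with a number of a shift or a turn outside -1 to 1 is refused whole. A call with a gripper value outside its range is refused whole. "claw" is the closure, from 0 (fully open) to 1 (shut), set as the call begins (left out, the last holds). The fingers move at their own pace and stop on an object; "squeeze" is the grip in N (left out, the last holds). Time passes only in rows, so rows that repeat a pose let the fingers close. It gives the time, the measured TCP pose, the force, the opening and the grip force at its end, in the units of the state.
- get_state(): the state, without advancing time (a new reading comes with each control period).
- snapshot(name): name is "scene" or "top" or "wrist"; returns a dict with "pixels" (400x640x3 uint8, blue, green, red), "camera_matrix" (3x3 intrinsics, pixels), "dist_coeffs" ([k1, k2, p1, p2, k3] as OpenCV has them; the pictures are not rectified), "world_to_cam" (4x4, takes a point from world to camera coordinates); the wrist camera has in their place "mount" (4x4, takes a point from camera to tool coordinates, whose origin is the TCP and whose axes are the flange's). Camera axes: x right, y down, z forward; pixel columns grow to the right and rows downward; lengths in m; the calibration is good to about 2 mm. A picture is of the moment at which its call begins: read the wrist's pose just before it. There is no depth.
- finish_job(): hands the job in; it is judged then, once.
The state is a dict: "clock": time; "q": joint angles; "qd": joint speeds; "joint_torque": joint torques, N m; "tool_pos": TCP position; "eef_rot": TCP orientation; "contact_force": force on the tool from outside, world axes, zero at the start; "moment": the same for the moment, N m; "opening": opening from 0.0 (shut) to 1.0 (fully open); "finger_force": force on a finger pad.
Only numpy, scipy, OpenCV 4.12 (cv2) and the standard library are available. Lean on these libraries where they do the work, as an engineer would, in place of code of your own. Each camera call takes 0.05 s, during which the arm holds its last target. There are 200 camera calls.

TASK

One of the two wooden crates has a red stamp underneath. With the fingers, push each crate over towards the robot so that it lies on its side with its underside facing away from the robot, and once both lie like that, push the stamped one sideways along the bench to the green dispatch lane until it lies wholly and fairly squarely between the yellow tapes. Only push: never lift a crate off the bench, leave the unstamped crate lying outside the lane, and do not disturb the bowl, jar, mill and hammer.

Things in the scene. Friction and masses are not known exactly. Their poses are not given: they have to be found in the camera images.
- crate_stamped: Closed slatted wooden crate with the stamp: a red ring and dot, 70 mm across, mid-underside, hidden till tipped. Upright it looks like the other; either may stand left or right. 85 mm (own x) by 110 mm (y) by 130 mm tall (z), about 0.45 kg. Origin: centre of its underside. Its -x side faces the robot (yaw within 0.25 rad). On that side it lies 85 mm high, 110 wide, 130 long, its z axis towards the robot.
- crate_plain: The other crate: same size, look, mass, origin and axes, but nothing is stamped underneath. Either crate, pushed towards the robot near the top of its far (+x) side, tips about its lower -x edge with little slipping and falls over onto its side by itself beyond about 0.58 rad.
- lane: The dispatch lane: a flat green strip painted on the bench, about in front of the robot, 360 mm long (its x, roughly away from the robot) and 150 mm wide (its y), bordered along both long sides by yellow tape 24 mm wide outside that width. Flat, does not move. Origin: its centre, on the bench.
- crate_stamped_centre (a point): Centre of body crate_stamped: 65 mm above the underside while upright, 42.5 mm above the bench when lying on its side.
- crate_stamped_edge (a point): Middle of the lower edge of crate_stamped on its -x side (the robot's side): the edge it tips about, which stays on the bench all along.
- crate_plain_centre (a point): Centre of body crate_plain: 65 mm above the underside while upright, 42.5 mm above the bench when lying on its side.
- crate_plain_edge (a point): Middle of the lower edge of crate_plain on its -x side (the robot's side): the edge it tips about, which stays on the bench all along.
- bowl_mid (a point): Turned wooden bowl, 110 mm across, 45 mm high, beyond the crates: leave it alone. Point: on its axis, 22 mm above the bench.
- wax_jar_mid (a point): Amber jar of wax with a brass lid, 68 mm across, 60 mm high, beyond the crates: leave it alone. Point: its centre.
- mill_mid (a point): Turned dark pepper mill, 58 mm across, 150 mm tall, standing to the far left of the crates: leave it alone. Point: on its axis, 75 mm above the bench.
- mallet_grip (a point): Hammer lying on the bench to the far right of the crates, about along x: leave it alone. Point: on its handle.
There are look-alikes about, which are no part of the job. What is shaped like the crate_plain but purple is not meant.

How it is judged:
On the way, in this order (a step that is already met when the one before it is completed fails the run):
1. one of the crates lies on its side, outside the lane (((angle between crate_stamped's own z axis and vertical between 1.4 and 1.74 rad and (y of crate_stamped_centre in the frame of lane above 0.1 m or y of crate_stamped_centre in the frame of lane below -0.1 m)) or (angle between crate_plain's own z axis and vertical between 1.4 and 1.74 rad and (y of crate_plain_centre in the frame of lane above 0.1 m or y of crate_plain_centre in the frame of lane below -0.1 m)))), for 0.2 s.
2. both crates lie on their sides, the stamped one not yet in the lane (angle between crate_stamped's own z axis and vertical between 1.4 and 1.74 rad and angle between crate_plain's own z axis and vertical between 1.4 and 1.74 rad and (y of crate_stamped_centre in the frame of lane above 0.09 m or y of crate_stamped_centre in the frame of lane below -0.09 m)), for 0.2 s.
3. the stamped crate lies between the tapes of the lane (angle between crate_stamped's own z axis and vertical between 1.4 and 1.74 rad and not (y of crate_stamped_centre in the frame of lane above 0.025 m or y of crate_stamped_centre in the frame of lane below -0.025 m)), for 0.2 s.
At the end, for the whole second after the job is handed in: Both crates lie at rest on their robot-side faces; the stamped one's centre within 25 mm of the lane's centre line and 125 mm of its middle lengthwise, its length within 0.35 rad of the lane's; the unstamped one's centre over 110 mm from the centre line (all of step 3 and angle between crate_plain's own z axis and vertical between 1.4 and 1.74 rad and angle between the z axis of crate_stamped and the x axis of lane, either way round below 0.35 rad and x of crate_stamped_centre in the frame of lane between -0.125 and 0.125 m and (y of crate_plain_centre in the frame of lane above 0.11 m or y of crate_plain_centre in the frame of lane below -0.11 m) and height (world z) of each of crate_stamped_edge, crate_plain_edge below 0.01 m and height (world z) of each of crate_stamped_centre, crate_plain_centre below 0.05 m and linear speed of each of crate_stamped, crate_plain below 0.02 m/s); the robot touches nothing.
It fails at once if a crate is lifted or tipped the wrong way: its lower robot-side edge rises more than 20 mm off the bench, or its centre over 90 mm (height (world z) of any of crate_stamped_edge, crate_plain_edge above 0.02 m or height (world z) of any of crate_stamped_centre, crate_plain_centre above 0.09 m).
It fails at once if the bowl, jar, mill or hammer is moved more than 20 mm (distance of any of bowl_mid, wax_jar_mid, mill_mid, mallet_grip from where it was at the start of the episode above 0.02 m).
It also fails if it takes over 64 s, if anything falls off the work surface, if the arm or the gripper's body presses on something with over 40 N, if the wrist force passes 120 N, or if a joint passes its speed limit or range.

## Working session

There is one attempt and no reset: what is moved stays moved. The work goes in short steps, Python scripts to look and compute and a tool call to move; the robot and the scene stay as the last step left them, time stands still between calls to the robot, and variables do not carry over. Pictures are saved under pics/ and viewed, at most 10 in all, crops included, and the job is handed in when it is done.

Besides the shell and the picture viewer there is one more tool, called after "Emit:" by a JSON object that holds its "op" and its "data". play_rows: Moves the arm, as the interface text tells. Its arguments: {"type":"object","properties":{"rows":{"type":"array"},"claw":{"type":"number"},"squeeze":{"type":"number"}},"required":["rows"]}

```bash
mkdir -p pics; ls
python3 - <<'E'
from plant import *
import cv2,numpy as np
s=get_state(); print({k:np.round(v,3).tolist() for k,v in s.items()})
for n in ("scene","top"):
    d=snapshot(n); cv2.imwrite(f"pics/{n}0.png",d["pixels"]); np.savez(f"{n}.npz",K=d["camera_matrix"],D=d["dist_coeffs"],T=d["world_to_cam"])
    T=np.array(d["world_to_cam"]);print(n,-T[:3,:3].T@T[:3,3],np.round(d["camera_matrix"],1).tolist())
try: print(nose_length)
except Exception as e: print(e)
E
```

```text
pics
{'clock': 0.0, 'q': [1.245, 0.69, -0.195, 1.566, 0.157, 0.902, -0.215], 'qd': [-0.001, 0.0, -0.001, -0.0, -0.0, -0.001, 0.001], 'joint_torque': [0.001, -52.756, -1.267, -15.343, -0.053, 0.006, 0.0], 'tool_pos': [0.22, -0.585, 0.404], 'eef_rot': [0.984, 0.179, -0.0, -0.001], 'contact_force': [0.453, -0.252, 0.117], 'moment': [0.002, 0.051, -0.033], 'finger_force': 0.0, 'opening': 1.0}
scene [ 1.21320902 -0.04569646  1.40372935] [[494.5, 0.0, 316.0], [0.0, 494.5, 193.6], [0.0, 0.0, 1.0]]
top [ 0.23008786 -0.00392563  1.50500599] [[443.0, 0.0, 313.6], [0.0, 443.0, 199.2], [0.0, 0.0, 1.0]]
0.166
```

View pics/top0.png

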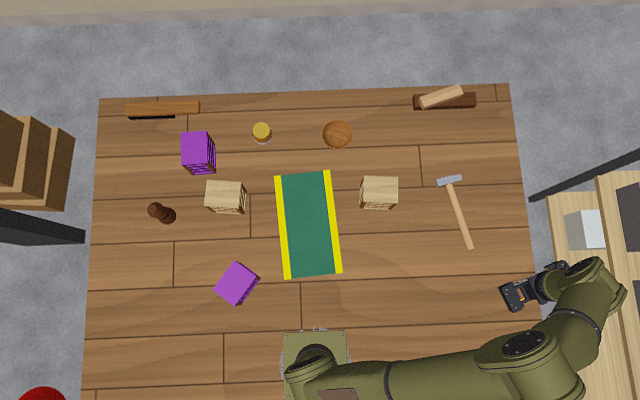

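View pics/scene0.png

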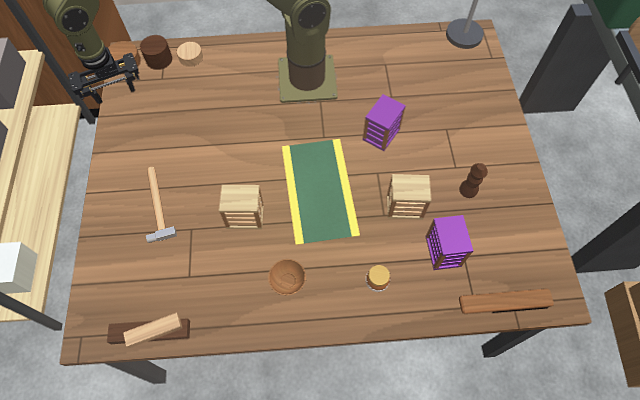

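The top view shows the wooden crates at about (225,197) on the left and (379,193) on the right. The lane runs from (303,172) to (315,277), the mill is at (160,213), the hammer at (455,210), and the jar and bowl at (262,131) and (337,134). I'll segment the lane and the crate tops next.

```bash
cat > h.py <<'E'
import numpy as np,cv2
from plant import *
def cal(n):
    d=np.load(f"{n}.npz");return d["K"],d["D"],d["T"]
def px2w(n,uv,z):
    K,D,T=cal(n);p=cv2.undistortPoints(np.float64(uv).reshape(-1,1,2),K,D).reshape(-1,2)
    R=T[:3,:3];c=-R.T@T[:3,3];r=np.c_[p,np.ones(len(p))]@R
    return (c+r*((z-c[2])/r[:,2])[:,None])
def w2px(n,P):
    K,D,T=cal(n);return cv2.projectPoints(np.float64(P).reshape(-1,1,3),cv2.Rodrigues(T[:3,:3])[0],T[:3,3],K,D)[0].reshape(-1,2)
def shot(n):
    return snapshot(n)["pixels"]
E
python3 - <<'E'
from h import *
im=cv2.imread("pics/top0.png");hsv=cv2.cvtColor(im,cv2.COLOR_BGR2HSV)
m=cv2.inRange(hsv,(60,60,30),(95,255,200));m[:, :250]=0;m[:,370:]=0;m[300:]=0
c=max(cv2.findContours(m,0,2)[0],key=cv2.contourArea)
w=px2w("top",c.reshape(-1,2),0)[:,:2].astype(np.float32);print("lane",cv2.minAreaRect(w))
for n,b in(("L",(195,170,255,225)),("R",(352,168,408,220))):
    x0,y0,x1,y1=b;cr=hsv[y0:y1,x0:x1];print(n,cr[27,27],cr[3,3])
    m=cv2.inRange(cr,(10,30,185),(30,140,255))
    m=cv2.morphologyEx(m,cv2.MORPH_CLOSE,np.ones((3,3)));m=cv2.morphologyEx(m,cv2.MORPH_OPEN,np.ones((7,7)))
    c=max(cv2.findContours(m,0,2)[0],key=cv2.contourArea).reshape(-1,2)+[x0,y0]
    print(cv2.minAreaRect(px2w("top",c,.13)[:,:2].astype(np.float32)))
for nm,uv,z in(("mill",(153,208),.15),("jar",(261,130),.06),("bowl",(337,134),.045),("hamhead",(449,180),.02),("hamend",(471,247),.01),("purp far",(195,150),.13)):
    print(nm,px2w("top",uv,z).round(3))
a=cv2.resize(im[165:225,190:270],None,fx=5,fy=5,interpolation=2);b=cv2.resize(im[165:225,340:420],None,fx=5,fy=5,interpolation=2)
cv2.imwrite("pics/z.png",np.hstack([a,b]))
E
```

```text
lane ((0.4600048065185547, 0.00725092738866806), (0.3572733402252197, 0.14689436554908752), 4.370913505554199)
L [ 19  83 191] [142 155 183]
((0.5442522764205933, 0.2742394208908081), (0.10806164890527725, 0.08265420794487), 84.27046966552734)
R [ 21  74 202] [ 15 121 139]
((0.5388407111167908, -0.23137402534484863), (0.10567030310630798, 0.08246247470378876), 86.38849639892578)
mill [[0.502 0.483 0.15 ]]
jar [[0.779 0.154 0.06 ]]
bowl [[ 0.76  -0.108  0.045]]
hamhead [[ 0.587 -0.488  0.02 ]]
hamend [[ 0.354 -0.541  0.01 ]]
purp far [[0.693 0.361 0.13 ]]
```

View pics/z.png

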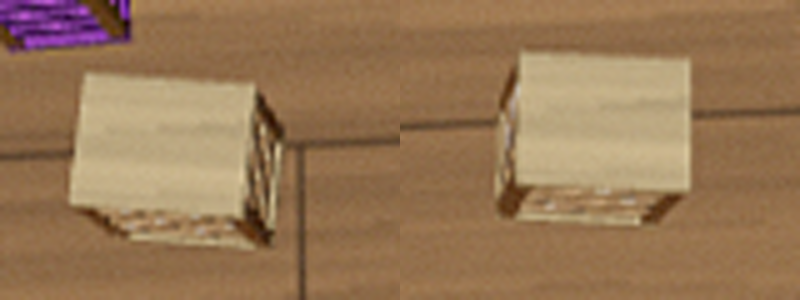

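The zoomed tops are clean rectangles: 108×83 mm on the left and 106×82 mm on the right, matching the known size of 110×85. The yaws are about −5.7° and −3.6°. Next I work out the approach for the right crate.

```bash
cat >> h.py <<'E'
from scipy.spatial.transform import Rotation as Ro
def tool(yaw): # tool pointing down, tool x at world yaw
    c,s=np.cos(yaw),np.sin(yaw);return Ro.from_matrix(np.array([[c,s,0],[s,-c,0],[0,0,-1]]))
def rel(p,yaw,p0=None,r0=None):
    s=get_state()
    p0=np.array(s["tool_pos"]) if p0 is None else np.array(p0); r0=Ro.from_quat(s["eef_rot"]) if r0 is None else r0
    return np.r_[r0.inv().apply(np.array(p)-p0)/.5,(r0.inv()*tool(yaw)).as_rotvec()/.5].round(3).tolist()
E
python3 - <<'E'
from h import *
y=-.063;c=np.array([.539,-.231]);u=np.array([np.cos(y),np.sin(y)])
print(rel([*(c+.09*u),.40],y)); print(rel([*(c+.09*u),.278],y)); print(rel([*(c-.02*u),.278],y,[*(c+.09*u),.278],tool(y)))
E
```

```text
[1.011, -0.363, 0.008, -0.003, 0.001, 0.846]
[1.011, -0.363, 0.252, -0.003, 0.001, 0.846]
[-0.22, -0.0, 0.0, 0.0, 0.0, 0.0]
```

Emit:
{"op": "play_rows", "data": {"rows": [[[1,-0.363,0,0,0,0.846],[1,-0.363,0,0,0,0.846],[1,-0.363,0,0,0,0.846],[1,-0.363,0,0,0,0.846],[1,-0.363,0,0,0,0.846],[1,-0.363,0,0,0,0.846],[1,-0.363,0,0,0,0.846],[1,-0.363,0,0,0,0.846],[1,-0.363,0,0,0,0.846],[1,-0.363,0,0,0,0.846],[1,-0.363,0,0,0,0.846],[1,-0.363,0,0,0,0.846],[1,-0.363,0,0,0,0.846],[1,-0.363,0,0,0,0.846],[1,-0.363,0,0,0,0.846],[1,-0.363,0,0,0,0.846],[1,-0.363,0,0,0,0.846],[1,-0.363,0,0,0,0.846],[1,-0.363,0,0,0,0.846],[1,-0.363,0,0,0,0.846]]], "claw": 0.5, "squeeze": 20}}

```text
clock: 1.77
tool_pos: [0.6235, -0.24, 0.4049]
eef_rot: [0.999, -0.032, -0.0, 0.0]
contact_force: [-0.3, 0.0, 1.0]
opening: 0.498
finger_force: 0.0
```

Run:
```python
from h import *
s=get_state();print(s["clock"],s["tool_pos"],s["eef_rot"],s["opening"])
y=-.063;c=np.array([.539,-.231]);u=np.array([np.cos(y),np.sin(y)])
print(rel([*(c+.09*u),.278],y));
```

```text
1.7667 [ 0.62354627 -0.24000989  0.40491862] [ 9.99475477e-01 -3.23842038e-02 -2.49654217e-05  1.81550040e-04] 0.4984179290009569
[0.01, -0.007, 0.254, 0.001, 0.0, -0.004]
```

Descend, then push slowly over about 1.5 s.

Emit:
{"op": "play_rows", "data": {"rows": [[[0.01,-0.007,0.08,0,0,0],[0.01,-0.007,0.16,0,0,0],[0.01,-0.007,0.22,0,0,0],[0.01,-0.007,0.25,0,0,0],[0.01,-0.007,0.252,0,0,0],[0.01,-0.007,0.252,0,0,0],[0.01,-0.007,0.252,0,0,0]]]}}

```text
clock: 2.35
tool_pos: [0.63, -0.2364, 0.2802]
eef_rot: [0.999, -0.032, 0.001, 0.0]
contact_force: [0.6, -0.2, 1.1]
opening: 0.5
finger_force: 0.0
```

Emit:
{"op": "play_rows", "data": {"rows": [[[-0.02,0,0,0,0,0],[-0.04,0,0,0,0,0],[-0.055,0,0,0,0,0],[-0.07,0,0,0,0,0],[-0.085,0,0,0,0,0],[-0.1,0,0,0,0,0],[-0.115,0,0,0,0,0],[-0.13,0,0,0,0,0],[-0.14,0,0,0,0,0],[-0.15,0,0,0,0,0],[-0.16,0,0,0,0,0],[-0.17,0,0,0,0,0],[-0.18,0,0,0,0,0],[-0.19,0,0,0,0,0],[-0.2,0,0,0,0,0],[-0.21,0,0,0,0,0],[-0.21,0,0,0,0,0],[-0.21,0,0,0,0,0]]]}}

```text
clock: 3.85
tool_pos: [0.5241, -0.2293, 0.2785]
eef_rot: [0.999, -0.032, -0.0, -0.0]
contact_force: [-0.3, 0.3, 0.2]
opening: 0.497
finger_force: 0.0
```

Run:
```python
from h import *
cv2.imwrite("pics/s1.png",cv2.resize(shot("scene")[130:300,130:450],None,fx=2,fy=2))
y=-.1;c=np.array([.544,.274]);u=np.array([np.cos(y),np.sin(y)])
p=get_state();print(p["tool_pos"],p["contact_force"],rel([*(c+.09*u),.40],y))
```

```text
[ 0.52455007 -0.22924082  0.27862727] [0.5570723  0.2512187  0.98402157] [0.155, -1.0, -0.243, -0.0, 0.0, 0.074]
```

View pics/s1.png

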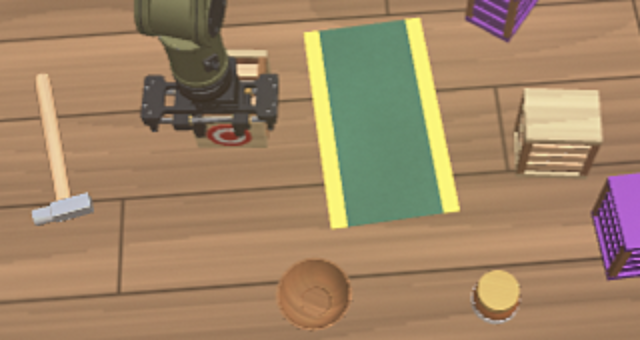

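The right crate has tipped and its red ring is visible at about (230,135) in the crop, so the right crate is the stamped one. Next is the left crate.

Emit:
{"op": "play_rows", "data": {"rows": [[[0.02,0,-0.08,0,0,0],[0.06,0,-0.16,0,0,0],[0.155,-0.1,-0.243,0,0,0.074],[0.155,-1,-0.243,0,0,0.074],[0.155,-1,-0.243,0,0,0.074],[0.155,-1,-0.243,0,0,0.074],[0.155,-1,-0.243,0,0,0.074],[0.155,-1,-0.243,0,0,0.074],[0.155,-1,-0.243,0,0,0.074],[0.155,-1,-0.243,0,0,0.074],[0.155,-1,-0.243,0,0,0.074],[0.155,-1,-0.243,0,0,0.074],[0.155,-1,-0.243,0,0,0.074],[0.155,-1,-0.243,0,0,0.074],[0.155,-1,-0.243,0,0,0.074],[0.155,-1,-0.243,0,0,0.074],[0.155,-1,-0.243,0,0,0.074],[0.155,-1,-0.243,0,0,0.074],[0.155,-1,-0.243,0,0,0.074],[0.155,-1,-0.243,0,0,0.074]]]}}

```text
clock: 5.57
tool_pos: [0.6339, 0.2628, 0.4003]
eef_rot: [0.999, -0.051, 0.0, 0.001]
contact_force: [0.6, 0.1, -0.2]
opening: 0.499
finger_force: 0.0
```

Run:
```python
from h import *
y=-.1;c=np.array([.544,.274]);u=np.array([np.cos(y),np.sin(y)])
p=get_state();print(p["tool_pos"],rel([*(c+.09*u),.278],y))
```

```text
[0.63389082 0.26277446 0.40031605] [-0.001, -0.005, 0.245, 0.002, -0.0, -0.006]
```

Emit:
{"op": "play_rows", "data": {"rows": [[[0,-0.005,0.08,0,0,0],[0,-0.005,0.16,0,0,0],[0,-0.005,0.22,0,0,0],[0,-0.005,0.244,0,0,0],[0,-0.005,0.244,0,0,0],[0,-0.005,0.244,0,0,0],[0,-0.005,0.244,0,0,0]]]}}

```text
clock: 6.15
tool_pos: [0.635, 0.2673, 0.2806]
eef_rot: [0.999, -0.05, 0.002, -0.001]
contact_force: [-0.2, 0.4, 0.5]
opening: 0.503
finger_force: 0.0
```

Emit:
{"op": "play_rows", "data": {"rows": [[[-0.02,0,0,0,0,0],[-0.04,0,0,0,0,0],[-0.055,0,0,0,0,0],[-0.07,0,0,0,0,0],[-0.085,0,0,0,0,0],[-0.1,0,0,0,0,0],[-0.115,0,0,0,0,0],[-0.13,0,0,0,0,0],[-0.14,0,0,0,0,0],[-0.15,0,0,0,0,0],[-0.16,0,0,0,0,0],[-0.17,0,0,0,0,0],[-0.18,0,0,0,0,0],[-0.19,0,0,0,0,0],[-0.2,0,0,0,0,0],[-0.21,0,0,0,0,0],[-0.21,0,0,0,0,0],[-0.21,0,0,0,0,0]]]}}

```text
clock: 7.65
tool_pos: [0.5289, 0.2779, 0.278]
eef_rot: [0.999, -0.05, -0.0, 0.0]
contact_force: [0.1, -0.6, -0.7]
opening: 0.5
finger_force: 0.0
```

Emit:
{"op": "play_rows", "data": {"rows": [[[0.02,0,-0.08,0,0,0],[0.06,0,-0.16,0,0,0],[0.1,0,-0.24,0,0,0],[0.1,0,-0.24,0,0,0],[0.1,0,-0.24,0,0,0],[0.1,0,-0.24,0,0,0]]]}}

```text
clock: 8.15
tool_pos: [0.5786, 0.2726, 0.3975]
eef_rot: [0.999, -0.05, -0.001, 0.0]
contact_force: [-0.2, -0.7, -1.0]
opening: 0.5
finger_force: 0.0
```

Run:
```python
from h import *
im=shot("top");cv2.imwrite("pics/t2raw.png",im);s=shot("scene")
a=cv2.resize(im[160:290,190:410],(800,473)[::1],interpolation=2)
cv2.imwrite("pics/t2.png",a)
hsv=cv2.cvtColor(im,cv2.COLOR_BGR2HSV)
x0,y0,x1,y1=350,180,415,270;cr=hsv[y0:y1,x0:x1]
m=cv2.inRange(cr,(10,30,175),(30,140,255));m=cv2.morphologyEx(m,cv2.MORPH_CLOSE,np.ones((5,5)));m=cv2.morphologyEx(m,cv2.MORPH_OPEN,np.ones((7,7)))
c=max(cv2.findContours(m,0,2)[0],key=cv2.contourArea).reshape(-1,2)+[x0,y0]
print(cv2.minAreaRect(px2w("top",c,.085)[:,:2].astype(np.float32)),c.min(0),c.max(0))
```

```text
((0.43145421147346497, -0.2208230048418045), (0.08155672252178192, 0.1254822015762329), 86.35661315917969) [365 206] [390 244]
```

View pics/t2.png

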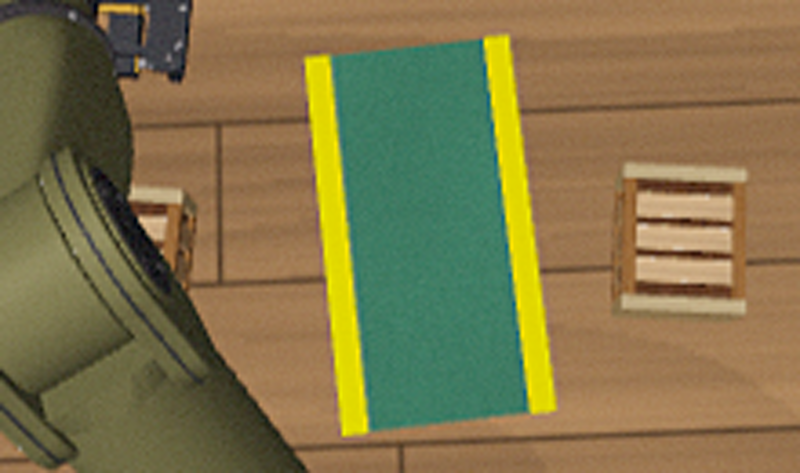

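The right (stamped) crate's top corners in the crop are (622,165), (747,168), (615,310) and (745,313). It lies at about −3° yaw, with the lane between it and the left crate, whose far end is just visible. Next I work out the sideways push.

Run:
```python
from h import *
q=np.array([(622,165),(747,168),(745,313),(615,310)])*.275+[190,160]
w=px2w("top",q,.085)[:,:2];c=w.mean(0);print(w.round(3).tolist(),c,np.linalg.norm(np.diff(w,axis=0),axis=1))
L=np.array([.460,.0073]);a=np.radians(4.37);u=np.array([np.cos(a),np.sin(a)]);v=np.array([-u[1],u[0]])
cl=np.array([(c-L)@u,(c-L)@v]);print("lane coords",cl)
st=L+cl[0]*u+(cl[1]-.10)*v;print(st,get_state()["q"])
for y in(a+np.pi/2,a-np.pi/2):print(rel([*st,.38],y),(rel([*st,.211],y)))
```

```text
[[0.497, -0.171], [0.49, -0.283], [0.36, -0.271], [0.368, -0.157]] [ 0.428881   -0.22067873] [0.11213415 0.13018732 0.11448544]
lane coords [-0.04839982 -0.22494478]
[ 0.4365007  -0.32038801] [-0.55416308  0.71710693  0.0756912   1.53587808 -0.06447413  0.89576349
 -2.12665579]
[-0.163, 1.209, 0.035, -0.004, 0.01, -3.493] [-0.162, 1.208, 0.373, -0.004, 0.01, -3.493]
[-0.163, 1.209, 0.035, 0.009, 0.004, 2.79] [-0.162, 1.208, 0.373, 0.009, 0.004, 2.79]
```

Run:
```python
from h import *
s=get_state();p0=np.array(s["tool_pos"]);y0=-.1;p1=np.array([.4365,-.322,.39]);y1=1.647
P=[p0+(p1-p0)*k/4 for k in range(5)];Y=[y0+(y1-y0)*k/4 for k in range(5)]
for k in range(4):print(rel(P[k+1],Y[k+1],P[k],tool(Y[k])))
```

```text
[-0.041, 0.303, 0.003, 0.0, 0.0, -0.874]
[-0.165, 0.257, 0.003, 0.0, 0.0, -0.874]
[-0.258, 0.164, 0.003, 0.0, 0.0, -0.873]
[-0.303, 0.039, 0.003, 0.0, 0.0, -0.874]
```

Emit:
{"op": "play_rows", "data": {"rows": [[[-0.041,0.303,0.003,0,0,-0.874],[-0.041,0.303,0.003,0,0,-0.874],[-0.041,0.303,0.003,0,0,-0.874],[-0.041,0.303,0.003,0,0,-0.874],[-0.041,0.303,0.003,0,0,-0.874]]], "claw": 0.2}}

```text
clock: 8.67
tool_pos: [0.5413, 0.1166, 0.3949]
eef_rot: [0.986, 0.164, -0.004, 0.003]
contact_force: [0.2, -0.8, -0.2]
opening: 0.8
finger_force: 0.0
```

Emit:
{"op": "play_rows", "data": {"rows": [[[-0.165,0.257,0.003,0,0,-0.874],[-0.165,0.257,0.003,0,0,-0.874],[-0.165,0.257,0.003,0,0,-0.874],[-0.165,0.257,0.003,0,0,-0.874],[-0.165,0.257,0.003,0,0,-0.874]]]}}

```text
clock: 9.08
tool_pos: [0.5056, -0.0308, 0.3935]
eef_rot: [0.927, 0.374, -0.004, 0.001]
contact_force: [-0.5, -0.0, -0.5]
opening: 0.798
finger_force: 0.0
```

Emit:
{"op": "play_rows", "data": {"rows": [[[-0.258,0.164,0.003,0,0,-0.874],[-0.258,0.164,0.003,0,0,-0.874],[-0.258,0.164,0.003,0,0,-0.874],[-0.258,0.164,0.003,0,0,-0.874],[-0.258,0.164,0.003,0,0,-0.874]]]}}

```text
clock: 9.5
tool_pos: [0.4707, -0.179, 0.392]
eef_rot: [0.825, 0.566, -0.003, -0.001]
contact_force: [0.4, 0.0, -0.0]
opening: 0.802
finger_force: 0.0
```

Emit:
{"op": "play_rows", "data": {"rows": [[[-0.303,0.039,0.003,0,0,-0.874],[-0.303,0.039,0.003,0,0,-0.874],[-0.303,0.039,0.003,0,0,-0.874],[-0.303,0.039,0.003,0,0,-0.874],[-0.303,0.039,0.003,0,0,-0.874],[-0.303,0.039,0.003,0,0,-0.874],[-0.303,0.039,0.003,0,0,-0.874],[-0.303,0.039,0.003,0,0,-0.874],[-0.303,0.039,0.003,0,0,-0.874]]]}}

```text
clock: 10.25
tool_pos: [0.439, -0.3197, 0.3922]
eef_rot: [0.678, 0.735, 0.0, -0.0]
contact_force: [0.2, -0.0, 0.3]
opening: 0.801
finger_force: 0.0
```

Run:
```python
from h import *
s=get_state();print(s["tool_pos"],s["q"],s["opening"])
print(rel([.437,-.328,.213],1.647))
im=shot("top")
hsv=cv2.cvtColor(im,cv2.COLOR_BGR2HSV)
x0,y0,x1,y1=195,185,265,270;cr=hsv[y0:y1,x0:x1]
cv2.imwrite("pics/t3.png",cv2.resize(im[160:290,190:430],(800,433),interpolation=2))
```

```text
[ 0.43895982 -0.31969634  0.39220887] [ 0.86144749  0.63609254 -0.52334923  1.81785989  0.42472905  0.80149453
  0.20225364] 0.8009863718552774
[-0.017, -0.005, 0.358, 0.0, -0.002, 0.008]
```

View pics/t3.png

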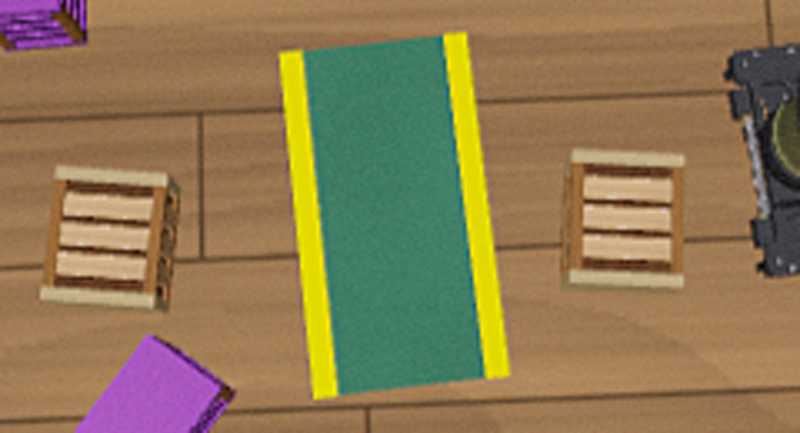

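Both crates lie on their sides, the left at about (105,240) and the stamped one at (625,220) in the crop. The gripper is clear to the right of the stamped crate. Descend and push.

Emit:
{"op": "play_rows", "data": {"rows": [[[-0.03,-0.005,0.08,0,0,0.008],[-0.03,-0.005,0.16,0,0,0.008],[-0.03,-0.005,0.24,0,0,0.008],[-0.03,-0.005,0.3,0,0,0.008],[-0.03,-0.005,0.34,0,0,0.008],[-0.03,-0.005,0.358,0,0,0.008],[-0.03,-0.005,0.358,0,0,0.008],[-0.03,-0.005,0.358,0,0,0.008],[-0.03,-0.005,0.358,0,0,0.008]]]}}

```text
clock: 11.05
tool_pos: [0.4375, -0.3371, 0.2147]
eef_rot: [0.681, 0.733, 0.0, 0.001]
contact_force: [-0.1, -0.8, 0.6]
opening: 0.8
finger_force: 0.0
```

Emit:
{"op": "play_rows", "data": {"rows": [[[0.025,0,0,0,0,0],[0.05,0,0,0,0,0],[0.075,0,0,0,0,0],[0.1,0,0,0,0,0],[0.12,0,0,0,0,0],[0.14,0,0,0,0,0],[0.16,0,0,0,0,0],[0.18,0,0,0,0,0],[0.2,0,0,0,0,0],[0.22,0,0,0,0,0],[0.24,0,0,0,0,0],[0.26,0,0,0,0,0],[0.28,0,0,0,0,0],[0.3,0,0,0,0,0],[0.32,0,0,0,0,0],[0.34,0,0,0,0,0],[0.355,0,0,0,0,0],[0.365,0,0,0,0,0],[0.37,0,0,0,0,0],[0.37,0,0,0,0,0]]]}}

```text
clock: 12.72
tool_pos: [0.4234, -0.1531, 0.2142]
eef_rot: [0.681, 0.732, -0.001, 0.001]
contact_force: [-0.2, -4.1, 2.2]
opening: 0.802
finger_force: 1.9
```

Run:
```python
from h import *
L=np.array([.460,.0073]);a=np.radians(4.37);u=np.array([np.cos(a),np.sin(a)]);v=np.array([-u[1],u[0]])
p=get_state();d=np.array(p["tool_pos"])[:2]-L;print(p["tool_pos"],"lane",d@u,d@v)
t=L+(d@u)*u-.068*v;print(rel([*t,.213],1.647))
im=shot("top");cv2.imwrite("pics/t4.png",cv2.resize(im[160:290,250:410],(640,520),interpolation=2))
```

```text
[ 0.42338154 -0.15313617  0.21423028] lane -0.048736746588724816 -0.15717952857959766
[0.178, -0.001, 0.002, 0.002, 0.006, -0.008]
```

View pics/t4.png

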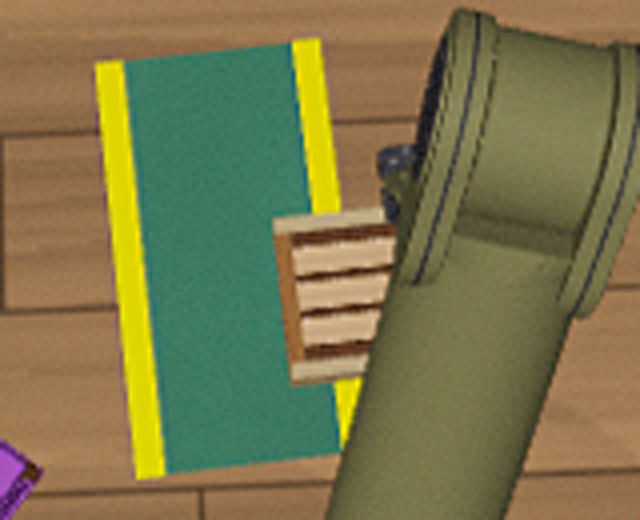

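The crate at about (340,300) has squared up with the lane, and its leading edge runs from (274,225) to (293,385). I use that edge to work out the remaining distance.

Run:
```python
from h import *
L=np.array([.460,.0073]);a=np.radians(4.37);u=np.array([np.cos(a),np.sin(a)]);v=np.array([-u[1],u[0]])
w=px2w("top",np.array([(274,225),(293,385)])/4+[250,160],.085)[:,:2]-L
print(w@u,w@v, "push norm", (.055-(w@v).mean())/.5)
```

```text
[ 0.00395675 -0.12609587] [-0.0386419  -0.03840944] push norm 0.187051339484256
```

Emit:
{"op": "play_rows", "data": {"rows": [[[0.015,0,0,0,0,0],[0.03,0,0,0,0,0],[0.05,0,0,0,0,0],[0.07,0,0,0,0,0],[0.09,0,0,0,0,0],[0.11,0,0,0,0,0],[0.13,0,0,0,0,0],[0.145,0,0,0,0,0],[0.16,0,0,0,0,0],[0.17,0,0,0,0,0],[0.178,0,0,0,0,0],[0.183,0,0,0,0,0],[0.185,0,0,0,0,0],[0.185,0,0,0,0,0]]]}}

```text
clock: 13.93
tool_pos: [0.4164, -0.0616, 0.2135]
eef_rot: [0.681, 0.732, -0.001, 0.001]
contact_force: [0.6, -5.1, 5.0]
opening: 0.8
finger_force: 2.6
```

Emit:
{"op": "play_rows", "data": {"rows": [[[-0.02,0,0,0,0,0],[-0.06,0,0,0,0,0],[-0.12,0,0,0,0,0],[-0.2,0,-0.05,0,0,0],[-0.28,0,-0.12,0,0,0],[-0.36,0,-0.2,0,0,0],[-0.42,0,-0.25,0,0,0],[-0.45,0,-0.25,0,0,0],[-0.45,0,-0.25,0,0,0],[-0.45,0,-0.25,0,0,0],[-0.45,0,-0.25,0,0,0]]]}}

```text
clock: 14.85
tool_pos: [0.4324, -0.2859, 0.3386]
eef_rot: [0.682, 0.731, 0.001, 0.0]
contact_force: [-0.3, 1.3, 0.1]
opening: 0.803
finger_force: 0.0
```

Run:
```python
from h import *
print(get_state()["tool_pos"],get_state()["contact_force"])
im=shot("top");cv2.imwrite("pics/t5.png",cv2.resize(im[160:290,190:410],(800,473),interpolation=2))
```

```text
[ 0.43243784 -0.28593792  0.33858495] [-0.3262801   1.30522415  0.14854214]
```

View pics/t5.png

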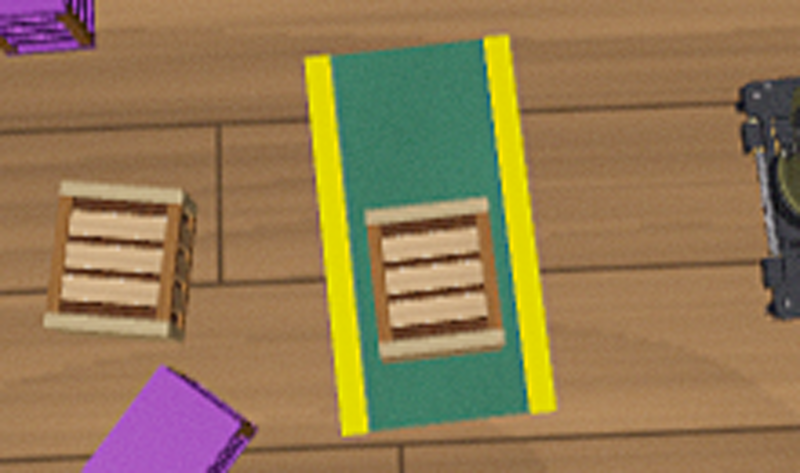

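The stamped crate sits centred and square between the tapes at about (435,278). The plain crate lies clear at (120,260), and the gripper has been withdrawn.

```bash
python3 -c "
from plant import *
print(finish_job())"
```

```text
the job is handed in; nothing more can be done
None
```

I tipped both crates onto their robot-side faces and pushed the stamped one (the right-hand crate) into the lane, where the last top view shows it centred and square between the tapes with the plain crate lying clear of the lane; the job is handed in, but no verdict came back.

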